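# Index the turret drill guide to its largest bush

## Robot

A 6-joint arm with a two-finger parallel gripper is mounted at the origin on a cart in front of the work surface, level with it; the furniture and walls round the work are solid. World frame = base frame: x ahead of the robot, y to its left, z up, the work surface at z = 0. Lengths are in m, angles in rad, forces in N, time in s.
With the tool pointing down it reaches from about 0.35 to 0.85 m from the base axis. Payload 8.1 kg.
Tool frame: the origin (TCP) lies at the very end of the fingers, on their centre line; the grasp point (between the pads) lies robot.grip_point_offset behind it (robot.grip_point_offset is the distance from the TCP to the grasp point, in m); z points along the fingers, y is the line along which they close (so a half turn about z gives the same grasp; the last joint's range is limited). The gripper opens to 93 mm and grips with 3 to 60 N. Pads are 15 mm wide; open, the fingers measure 128 mm over their backs; the gripper's body (75 mm by 188 mm) begins 65 mm behind the grasp point.
Start: joints at [-1.25, 0.13, 1.488, -0, 1.523, -0.085], TCP at [0.237, -0.551, 0.219] pointing down, gripper open.
Joint ranges: [-2.96, 2.96], [-0.89, 2.26], [0.02, 2.5], [-1.34, 4.48], [0, 2.73], [-2.66, 2.66]. Speed limits (rad/s): [2.39, 2.39, 2.79, 3.14, 3.14, 3.14].

## Interface

Orientations are given as a rotation vector (axis times angle).
In Python, from plant import robot, eyes gives the robot as it stands. The module is installed in compiled form; this text tells all that it offers.
- The arm moves only by the tool apply_moves, never from a script. Its argument "steps" is one flat list of numbers, 7 for each row, row after row: the shift along the tool's x, y, z in units of 30 mm (1.0 is 30 mm), then the turn, a rotation vector about the tool's x, y, z in units of 6 degrees (1.0 is 6 degrees), then the opening in per cent of the stroke, from 0 (shut) to 100 (fully open). In form: [dx, dy, dz, ax, ay, az, fingers, dx, dy, dz, ax, ay, az, fingers, ...]. A call has 1 to 12 rows; each row shifts and turns the commanded pose from where the row before left it, along the tool's axes as they then stand; what a row does not reach is not made up. A row lasts 1/12 s, in which the tool goes at most 41.7 mm and 7.16 degrees, less where a joint would pass 70% of its speed; a pose out of reach is approached as far as the arm can. A call is refused whole if a number of a shift passes 1 or a number of a turn 1, either way. A call with a gripper value outside its range is refused whole. The fingers move at their own pace and stop on an object; "grip_force" is the grip in N (left out, the last holds). Time passes only in rows, so rows that do not move let the fingers close. It gives the time, the measured TCP pose, the force, the opening and the grip force at its end, in the units of the state.
- robot.read_state(): the state, without advancing time (a new reading comes with each control period).
- eyes.read_camera(name): name is "scene" or "top" or "wrist"; returns the picture (400x640x3 uint8, red, green, blue); there is no depth.
- eyes.calibration(name): a dict with "K" (3x3 intrinsics, pixels), "k1" (the pictures are not rectified: a ray, as slopes to the right and down, at radius r is drawn at 1 + k1 r^2 times it, then the intrinsics apply), "R" (3x3) and "t" (3): a world point X has camera coordinates R X + t. Camera axes: x right, y down, z forward; pixel columns grow to the right and rows downward; lengths in m; the calibration is good to about 2 mm. A picture is of the moment at which its call begins: read the wrist's pose just before it. calibration takes no time and is no camera call; for the wrist camera it gives the pose at the moment of the call.
- robot.close_job(): hands the job in; it is judged then, once.
Trained networks look in the newest picture that a camera, given by its name, has taken for a name from the list of things; names that differ only in an ending like _2 or _b are one class to them, and where a whole thing is asked for, a point or a joint stands for the part that bears it (a point fixed in the world has none). Each returns a list of dicts, best first, with "conf" (0 to 1); they miss things now and then, are a little off and sometimes report something else, mostly with a low value. They report only what shows in the picture. A call takes as long as a camera call.
- eyes.search_frame(camera, thing): "rect" ([left, top, width, height] in pixels, round what is visible of it).
- eyes.place_of(camera, thing): "xy" ([column, row] in pixels: a listed point, or the origin of a listed thing).
The state is a dict: "t": time; "q": joint angles; "dq": joint speeds; "joint_torque": joint torques, N m; "tool_pos": TCP position; "orientation": TCP orientation; "force": force on the tool from outside, world axes, zero at the start; "wrist_torque": the same for the moment, N m; "opening": finger opening in m; "gripper_force": force on a finger pad.
Only numpy, scipy, OpenCV 4.12 (cv2) and the standard library are available. Lean on these libraries where they do the work, as an engineer would, in place of code of your own. Each camera call takes 0.05 s, during which the arm holds its last target. There are 200 camera calls.

## Task

Set the drill guide on the bench to its largest bush: turn the turret until the largest bush stands in the window of the bridge, and feel for the place there where the turret drops fully home on its index dogs, without forcing it. Then slide the keeper fully in over the turret's rim so that it is locked down, and leave the tools lying about as they are.

Things in the scene. Friction and masses are not known exactly. Their poses are not given: they have to be found in the camera images.
- guide_base: Drill guide, fixed: grey plate 150 (x) x 216 (y) x 10 mm on the black mat, whose top is at z = 0.003 m. Origin: underside, on the turret's axis; z up; +y points to the bridge, -y to the keeper. A spindle of 16 diameter, 15 high, stands on the axis. The bridge is an aluminium post at y = 72 mm carrying a plate 64 x 64 over the turret, 42 to 47 mm above the mat, with the window in it.
- window (a point): Middle of the window in the bridge plate (opening 44 mm along the base's x, 32 along y), 40 mm from the turret's axis towards the base's +y, 44.5 above the mat.
- seat (a point): On the turret's axis, 10 mm above the mat, where the turret sits when home. Round it, hidden, three radial dogs (10 wide, tips tapered to 8.5, 7 high, radius 34 to 46) stand on an index ring that was set by hand: with the bush in the window the turret drops in up to 10 degrees (0.17 rad) to either side of mid-window, where the bush still shows whole. The place can only be felt.
- turret: Knurled aluminium wheel, 110 mm diameter, 17 thick, 0.4 to 0.6 kg, six steel bushes at radius 40, one every 60 degrees; loose on the spindle, 1.2 play all round. Origin: underside, on the axis; z up; +y to the largest bush. Underneath, in line with the bushes, six radial slots 13 wide, 8 deep fit over the dogs with 1.5 play each side. To turn past a dog raise it 7 to 12 above home; at 13 it meets the bridge.
- largest_bush (a point): Middle of the largest bush (flange 26 mm across, bore 16; the other flanges are at most 18 across), on the turret's top, 40 from its axis, 18.5 above its origin. At the start the turret has to be turned 0.5 to 1.5 rad clockwise, seen from above, to bring it to the window; it rests on the dogs, origin 17 above the mat, or has dropped into another station. Home is origin 10 above the mat.
- wing_grip (a point): Middle of the black wing grip on the turret's stem, on the axis, 63 mm above the turret's origin. The wing is 16 thick (along the turret's x), 50 long (along its y, pointing at the largest bush) and 30 high (15 above and below this point). Gripped from above across the 16, it lifts, turns and lowers the turret.
- keeper (a joint): Flat steel bolt that slides in a guide on the base's -y side: 0 = out (start), 0.020 m = fully in, along the base's +y; about 2.5 N of friction; it stays where left. It passes 2 mm above a turret that is fully home and strikes the rim of one that still rests on the dogs.
- keeper_tab (a point): Top centre of the keeper's upright thumb tab: 24 mm wide (along the base's x), 12 thick (y), 36 high. At the start it lies 102 from the turret's axis towards the base's -y, 74.5 above the mat. The guide's cheeks beside it reach 43 above the mat.
- spring_clamp: Bystander, leave alone: black spring clamp with orange tips, 130x69x20 mm, lying flat in front of the guide.
- glue_tube: Bystander, leave alone: red glue tube, 146 mm long, in front of the guide.
- tape_masking: Bystander, leave alone: roll of pale masking tape, 100 mm across, 25 high, left of the guide.
- pliers_yellow: Bystander, leave alone: pliers with yellow grips, 138 mm long, left of the guide.
- screwdriver_stub: Bystander, leave alone: short black screwdriver, 149 mm long, left of the guide.
- tape_measure: Bystander, leave alone: yellow tape measure, 39x69x64 mm, at the left.
- wrench_13: Bystander, leave alone: small double open-ended wrench, 172 mm long, at the left.
- bin_blue: Bystander, leave alone: small blue parts bin, 110x70x50 mm, behind at the left.

How it is judged:
By the outcome, as a careful person would: the job done as asked, in the order asked, and still so for the second after the job is handed in, with the robot touching nothing.
It also fails if it takes over 64 s, if anything falls off the work surface, if the arm or the gripper's body presses on something with over 40 N, if the wrist force passes 120 N, or if a joint passes its speed limit or range.

## Working session

There is one attempt and no reset: what is moved stays moved. The work goes in short steps, Python scripts to look and compute and a tool call to move; the robot and the scene stay as the last step left them, time stands still between calls to the robot, and variables do not carry over. Pictures are saved under pics/ and viewed, at most 10 in all, crops included, and the job is handed in when it is done.

Besides the shell and the picture viewer there is one more tool, called after "Emit:" as name(argument=value, ...) on one line, values as JSON. apply_moves: Moves the arm, as the interface text tells. Its arguments: {"type":"object","properties":{"steps":{"type":"array"},"grip_force":{"type":"number"}},"required":["steps"]}

```bash
mkdir -p pics
cat > h.py <<'E'
import numpy as np, cv2
from scipy.spatial.transform import Rotation as Ro
from plant import robot, eyes
def ray(c,px):
    K=np.array(c["K"]);R=np.array(c["R"]);t=np.array(c["t"])
    d=(np.array(px)-K[:2,2])/[K[0,0],K[1,1]]
    u=d.copy()
    for _ in range(20): u=d/(1+c["k1"]*(u@u))
    return -R.T@t, R.T@np.array([u[0],u[1],1])
def at_z(c,px,z):
    o,d=ray(c,px); return o+d*(z-o[2])/d[2]
def proj(c,X):
    p=np.array(c["R"])@np.array(X)+np.array(c["t"]);u=p[:2]/p[2]
    u=u*(1+c["k1"]*(u@u));K=np.array(c["K"]);return u*[K[0,0],K[1,1]]+K[:2,2]
def snap(n,f):
    im=eyes.read_camera(n);cv2.imwrite(f"pics/{f}.png",im[...,::-1]);return im
E
python3 - <<'E'
from h import *
s=robot.read_state();print(s,robot.grip_point_offset)
Z=dict(window=.0475,seat=.013,largest_bush=.0385,wing_grip=.083,keeper_tab=.0775,guide_base=.003)
for n in("top","scene"):
    snap(n,n+"0");c=eyes.calibration(n);print(n,-np.array(c["R"]).T@c["t"])
    for k,z in Z.items():
        for r in eyes.place_of(n,k)[:2]: print(k,np.round(r["xy"],1),round(r["conf"],2),np.round(at_z(c,r["xy"],z),4))
E
```

```text
{'t': 0.0, 'q': array([-1.25041344e+00,  1.31168052e-01,  1.48928313e+00,  4.16640427e-05,
        1.52299530e+00, -8.54504895e-02]), 'dq': array([-7.92787645e-04, -4.88465440e-04,  5.58642322e-04,  5.02320416e-05,
        9.91832022e-04,  1.81374348e-05]), 'joint_torque': array([ 1.25812967e-03, -5.59845042e+01, -4.91754591e+01,  7.69242737e-02,
        3.55352042e-02, -2.01586627e-04]), 'tool_pos': array([ 0.23669715, -0.55071633,  0.21758122]), 'orientation': array([-3.07532902e+00, -6.32740703e-01,  2.76194671e-04]), 'force': array([ 0.73264257,  0.02095449, -0.10243093]), 'wrist_torque': array([-0.01417151,  0.03593286, -0.03660994]), 'gripper_force': 0.0, 'opening': 0.09304403049212717} 0.0188
top [0.36304053 0.04182748 1.16650012]
window [399.4 185.5] 0.64 [ 0.5443 -0.1706  0.0475]
seat [410.2 184.9] 0.8 [ 0.5518 -0.2068  0.013 ]
seat [456.3 183.9] 0.72 [ 0.5557 -0.3336  0.013 ]
largest_bush [410.6 182. ] 0.67 [ 0.5556 -0.2026  0.0385]
largest_bush [404.2 194.5] 0.6 [ 0.5214 -0.1847  0.0385]
wing_grip [416.  184.1] 0.91 [ 0.5426 -0.2068  0.083 ]
wing_grip [404.4 194.6] 0.18 [ 0.5149 -0.1763  0.083 ]
keeper_tab [453.  187.3] 0.52 [ 0.5359 -0.3037  0.0775]
guide_base [398.8 181.9] 0.44 [ 0.5616 -0.1775  0.003 ]
scene [-0.21048179  0.98040857  0.60962603]
window [340.6 184. ] 0.95 [ 0.5682 -0.1672  0.0475]
seat [350.8 190. ] 0.82 [ 0.5519 -0.2102  0.013 ]
largest_bush [358.5 187.2] 0.64 [ 0.5107 -0.1966  0.0385]
wing_grip [352.3 173.9] 0.88 [ 0.5386 -0.1979  0.083 ]
guide_base [354.2 191.3] 0.65 [ 0.5476 -0.2269  0.003 ]
guide_base [404.6 195.2] 0.27 [ 0.3775 -0.3005  0.003 ]
```

Run:
```python
import cv2,numpy as np
a=cv2.imread("pics/top0.png")[120:250,340:500];b=cv2.imread("pics/scene0.png")[120:250,290:450]
f=lambda i:cv2.resize(i,None,fx=4.5,fy=2.25*2,interpolation=3)
v=np.vstack([cv2.resize(x,(720,585),interpolation=3) for x in(a,b)])
v=np.hstack([cv2.resize(x,(400,325),interpolation=3) for x in(a,b)])
cv2.imwrite("pics/c0.png",v)
```

```text
(no output)
```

View pics/c0.png

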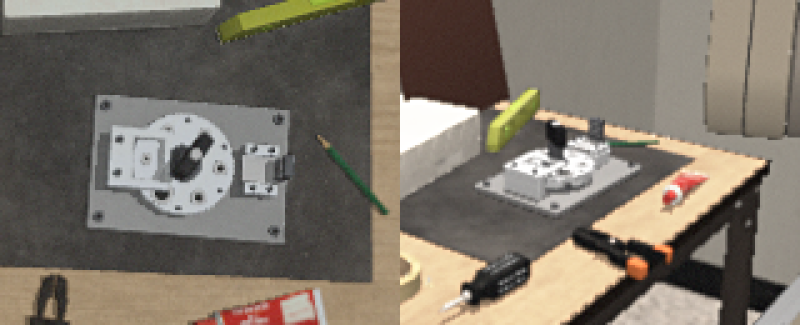

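Emit:
apply_moves(steps=[0.5,-0.23,0,0,0,0,100,1,-0.47,0,0,0,0,100,1,-0.47,0,0,0,0,100,1,-0.47,0,0,0,0,100,1,-0.47,0,0,0,0,100,1,-0.47,0,0,0,0,100,1,-0.47,0,0,0,0,100,1,-0.47,0,0,0,0,100,1,-0.47,0,0,0,0,100,1,-0.47,0,0,0,0,100,1,-0.47,0,0,0,0,100,0.5,-0.23,0,0,0,0,100])

```text
t: 1.7
tool_pos: [0.4811, -0.2751, 0.2188]
orientation: [-3.076, -0.637, -0.002]
force: [-0.1, -0.5, 1.1]
opening: 0.093
gripper_force: 0.0
```

Run:
```python
from h import *
s=robot.read_state();print(s["t"],s["tool_pos"],s["orientation"])
c=eyes.calibration("wrist");im=snap("wrist","w1");print(-np.array(c["R"]).T@c["t"],np.array(c["R"])[2])
Z=dict(window=.0475,largest_bush=.0385,wing_grip=.083,keeper_tab=.0775)
for k,z in Z.items():
    for r in eyes.place_of("wrist",k)[:2]: print(k,np.round(r["xy"],1),round(r["conf"],2),np.round(at_z(c,r["xy"],z),4))
```

```text
1.7 [ 0.48111111 -0.27506247  0.21882347] [-3.07569355e+00 -6.36536674e-01 -1.99174405e-03]
[ 0.54451962 -0.24878119  0.38604   ] [-0.2215355  -0.09543304 -0.97047131]
window [250.3  82.1] 0.8 [ 0.5531 -0.1687  0.0475]
largest_bush [254.8 122. ] 0.76 [ 0.5179 -0.1847  0.0385]
wing_grip [281.7 100.7] 0.78 [ 0.5485 -0.2087  0.083 ]
keeper_tab [378.8 155.2] 0.7 [ 0.5391 -0.312   0.0775]
```

View pics/w1.png

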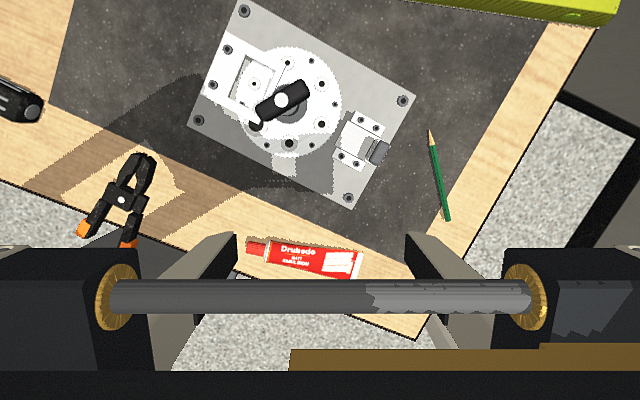

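Run:
```python
from h import *
c=eyes.calibration("wrist")
H=[at_z(c,p,.013)[:2] for p in[(244,10),(403,100),(349,197),(199,120)]]
print(np.round(H,4))
for a,b in((1,0),(2,3)):
    d=H[b]-H[a];print("+y yaw off",np.arctan2(-d[0],d[1]),np.linalg.norm(d))
im=cv2.imread("pics/w1.png")
# wing mask
g=im.max(2)[60:140,235:330];m=(g<55).astype(np.uint8)
n,l,st,ce=cv2.connectedComponentsWithStats(m)
for i in range(1,n):
    if st[i,4]>60: 
        ys,xs=np.where(l==i);r=cv2.minAreaRect(np.c_[xs,ys].astype(np.float32));print(ce[i]+[235,60],st[i,4],r)
for z in(.098,):
    e=[at_z(c,p,z)[:2] for p in((258,113),(305,90))];d=e[0]-e[1];print(e,np.linalg.norm(d),np.arctan2(-d[0],d[1]))
for n in("top","wrist"):
    cc=eyes.calibration(n);
print(at_z(c,(280,101),.098))
```

```text
[[ 0.6155 -0.1342]
 [ 0.6008 -0.3275]
 [ 0.4762 -0.3182]
 [ 0.4906 -0.1255]]
+y yaw off -0.0757389847300642 0.19380560839522107
+y yaw off -0.07489648254148353 0.19326423838600684
[278.53868613 105.08759124] 685 ((41.87017822265625, 44.570701599121094), (22.03973960876465, 70.0872802734375), 57.03059387207031)
[array([ 0.52822719, -0.19962881]), array([ 0.56177648, -0.22984997])] 0.045153886695557456 0.8375402396641032
[ 0.54501536 -0.21352852  0.098     ]
```

Emit:
apply_moves(steps=[0.96,-0.38,0,0,0,0,60,0.96,-0.38,0,0,0,0,60,0.96,-0.38,0,0,0,0,60,0,0,0.2,0,0,-1,60,0,0,0.2,0,0,-1,60,0,0,0.2,0,0,-1,60,0,0,0.2,0,0,-1,60,0,0,0.2,0,0,-1,60,0,0,0.2,0,0,-1,60,0,0,0.2,0,0,-1,60,0,0,0.2,0,0,-1,60,0,0,0.2,0,0,-1,60])

```text
t: 2.95
tool_pos: [0.544, -0.2147, 0.1643]
orientation: [-2.451, -1.965, 0.0]
force: [-0.0, -0.0, -0.7]
opening: 0.0557
gripper_force: 0.0
```

Emit:
apply_moves(steps=[0,0,0.1,0,0,-1,60,0,0,0.1,0,0,-1,60,0,0,0.1,0,0,-1,60,0,0,0.1,0,0,-1,60,0,0,0.1,0,0,-1,60,0,0,0.1,0,0,-1,60,0,0,0.1,0,0,-1,60,0,0,0.1,0,0,-1,60,0,0,0.1,0,0,-1,60,0,0,0,0,0,-1,60,0,0,0,0,0,0,60])

```text
t: 3.87
tool_pos: [0.5439, -0.2145, 0.1374]
orientation: [-1.141, -2.927, 0.0]
force: [-0.7, -0.1, -0.1]
opening: 0.0558
gripper_force: 0.0
```

Run:
```python
from h import *
s=robot.read_state();print(s["t"],s["q"],s["tool_pos"],s["force"],"\n",Ro.from_rotvec(s["orientation"]).as_matrix())
c=eyes.calibration("wrist");im=snap("wrist","w2")
Z=dict(largest_bush=.0385,wing_grip=.083,window=.0475)
for k,z in Z.items():
    for r in eyes.place_of("wrist",k)[:2]: print(k,np.round(r["xy"],1),round(r["conf"],2),np.round(at_z(c,r["xy"],z),4))
```

```text
3.8667 [-4.63173680e-01  1.41435810e-01  1.62628966e+00 -2.70734096e-04
  1.37441705e+00 -1.29071633e+00] [ 0.5439347  -0.21452744  0.13737051] [-0.65299165 -0.12115072 -0.09907671] 
 [[-7.36306394e-01  6.76648004e-01 -6.10564351e-04]
 [ 6.76648126e-01  7.36306535e-01  8.11879399e-06]
 [ 4.55056087e-04 -4.07159304e-04 -9.99999814e-01]]
largest_bush [322.7 153.2] 0.63 [ 0.5163 -0.1848  0.0385]
wing_grip [324.2 219.8] 0.8 [ 0.5492 -0.2138  0.083 ]
```

View pics/w2.png

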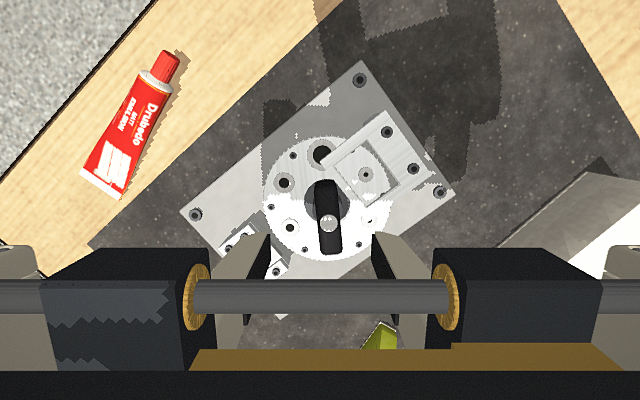

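Run:
```python
from h import *
c=eyes.calibration("wrist")
e=[at_z(c,p,.098)[:2] for p in((326,181),(331,252))];d=e[0]-e[1];print(e,np.mean(e,0),np.linalg.norm(d),np.arctan2(-d[0],d[1]))
H=[at_z(c,p,.013)[:2] for p in((360,80),(440,192),(195,215))]
print(H); m=(H[1]*0+H[0]+0)
s=robot.read_state();R=Ro.from_rotvec(s["orientation"]).as_matrix()
for X in((.547,-.2095),(.549,-.2125)): print(R[:2,:2].T@(np.array(X)-s["tool_pos"][:2])*1e3)
```

```text
[array([ 0.52780939, -0.19128243]), array([ 0.56689649, -0.22272149])] [ 0.54735294 -0.20700196] 0.05016189901593476 0.8934186767427141
[array([ 0.49535019, -0.1195241 ]), array([ 0.62034235, -0.12988059]), array([ 0.47904469, -0.31411342])]
[1.24352059 4.81539079]
[-2.26492734  3.98425161]
```

Emit:
apply_moves(steps=[0.03,0.18,0.4,0,0,-0.33,60,0,0,0.6,0,0,0,60,0,0,0.6,0,0,0,60,0,0,0.5,0,0,0,45,0,0,0.2,0,0,0,30,0,0,0,0,0,0,10,0,0,0,0,0,0,0,0,0,0,0,0,0,0,0,0,0,0,0,0,0,0,0,0,0,0,0,0], grip_force=10)

```text
t: 4.9
tool_pos: [0.5485, -0.2091, 0.0698]
orientation: [1.094, 2.943, -0.001]
force: [-0.4, 0.6, -4.2]
opening: 0.0159
gripper_force: 9.9
```

Run:
```python
from h import *
s=robot.read_state()
for k in("t","tool_pos","force","wrist_torque","opening","gripper_force"):print(k,np.round(s[k],4))
print(Ro.from_rotvec(s["orientation"]).as_matrix()[:2,:2])
```

```text
t 4.9
tool_pos [ 0.5485 -0.2091  0.0698]
force [-0.4117  0.592  -4.2275]
wrist_torque [ 0.1412  0.0354 -0.1463]
opening 0.0159
gripper_force 9.9464
[[-0.75717164  0.6532144 ]
 [ 0.65321379  0.75717296]]
```

Emit:
apply_moves(steps=[0,0,0,0,0,0,0,0,0,0,0,0,0,0,0,0,-0.04,0,0,0,0,0,0,-0.04,0,0,0,0], grip_force=30)

```text
t: 5.23
tool_pos: [0.5474, -0.2085, 0.0706]
orientation: [-1.094, -2.944, -0.0]
force: [0.5, 0.6, -6.0]
opening: 0.0156
gripper_force: 30.0
```

Emit:
apply_moves(steps=[0,0,-0.04,0,0,0,0,0,0,0,0,0,0,0])

```text
t: 5.4
tool_pos: [0.5477, -0.2084, 0.0723]
orientation: [-1.094, -2.944, -0.0]
force: [0.2, -0.9, -5.0]
opening: 0.0158
gripper_force: 30.0
```

Emit:
apply_moves(steps=[0,0,-0.04,0,0,0,0,0,0,0,0,0,0,0])

```text
t: 5.57
tool_pos: [0.5478, -0.2085, 0.0735]
orientation: [-1.094, -2.945, -0.0]
force: [-0.5, 0.3, -5.8]
opening: 0.0157
gripper_force: 30.0
```

Emit:
apply_moves(steps=[0,0,-0.04,0,0,0,0,0,0,0,0,0,0,0])

```text
t: 5.73
tool_pos: [0.5476, -0.2085, 0.0743]
orientation: [-1.094, -2.944, -0.0]
force: [0.5, 0.1, -8.0]
opening: 0.0156
gripper_force: 30.0
```

Emit:
apply_moves(steps=[0,0,-0.04,0,0,0,0,0,0,0,0,0,0,0])

```text
t: 5.9
tool_pos: [0.5473, -0.2084, 0.0747]
orientation: [-1.094, -2.944, -0.0]
force: [3.3, -1.4, -15.9]
opening: 0.0159
gripper_force: 30.0
```

Emit:
apply_moves(steps=[0,0,0,0,0,0,0,0,0,0,0,0,0,0])

```text
t: 6.07
tool_pos: [0.5473, -0.2084, 0.0748]
orientation: [-1.094, -2.944, -0.0]
force: [3.7, -0.6, -17.4]
opening: 0.0158
gripper_force: 30.0
```

Emit:
apply_moves(steps=[0,0,0.13,0,0,0,0,0,0,0,0,0,0,0,0,0,0,0,0,0.5,0,0,0,0,0,0,0.9,0,0,0,0,0,0,0.9,0,0,0,0,0,0,0.9,0,0,0,0,0,0,0.9,0,0,0,0,0,0,0.9,0,0,0,0,0,0,0.9,0,0,0,0,0,0,0.9,0,0,0,0,0,0,0,0])

```text
t: 6.98
tool_pos: [0.5485, -0.209, 0.0731]
orientation: [2.056, 2.373, 0.001]
force: [0.3, -0.8, -4.1]
opening: 0.0158
gripper_force: 30.0
```

```bash
cat > st.py <<'E'
from h import *
s=robot.read_state();R=Ro.from_rotvec(s["orientation"]).as_matrix()
for k in("t","tool_pos","force","wrist_torque","opening"):print(k,np.round(s[k],4))
print("bush deg ccw of mid",np.degrees(np.arctan2(-R[0,0],R[1,0])+.075), "z over home mm",(s["tool_pos"][2]-.0614)*1e3)
E
python3 st.py
```

```text
t 6.9833
tool_pos [ 0.5485 -0.209   0.0731]
force [ 0.297  -0.7872 -4.067 ]
wrist_torque [-0.0159 -0.0648  0.0208]
opening 0.0158
bush deg ccw of mid 12.475142574501122 z over home mm 11.709844632931322
```

Emit:
apply_moves(steps=[0,0,0.07,0,0,0,0,0,0,0.06,0,0,0,0,0,0,0,0,0,0,0])

```text
t: 7.23
tool_pos: [0.5493, -0.21, 0.0709]
orientation: [2.046, 2.379, 0.0]
force: [-3.8, -0.7, 10.1]
opening: 0.0157
gripper_force: 30.0
```

Emit:
apply_moves(steps=[0,0,0.03,0,0,0,0,0,0,0,0,0,0,0])

```text
t: 7.4
tool_pos: [0.5493, -0.21, 0.0708]
orientation: [2.046, 2.379, 0.0]
force: [-7.1, -0.8, 15.8]
opening: 0.0157
gripper_force: 30.0
```

Emit:
apply_moves(steps=[0,0,0.03,0,0,0,0,0,0,0,0,0,0,0])

```text
t: 7.57
tool_pos: [0.5494, -0.2101, 0.0707]
orientation: [2.045, 2.379, 0.0]
force: [-8.4, 1.4, 20.2]
opening: 0.0159
gripper_force: 30.0
```

Emit:
apply_moves(steps=[0,0,-0.04,0,0,0,0,0,0,0,0,0,0.33,0,0,0,0,0,0,0,0])

```text
t: 7.82
tool_pos: [0.5496, -0.2101, 0.0708]
orientation: [2.088, 2.341, 0.001]
force: [-3.2, -0.2, 11.0]
opening: 0.0158
gripper_force: 30.1
```

```bash
python3 st.py
```

```text
t 7.8167
tool_pos [ 0.5496 -0.2101  0.0708]
force [-3.2181 -0.2093 10.9558]
wrist_torque [0.029  0.8378 0.2795]
opening 0.0158
bush deg ccw of mid 10.842363086035007 z over home mm 9.446907139116133
```

Emit:
apply_moves(steps=[0,0,-0.01,0,0,0.33,0,0,0,0,0,0,0,0])

```text
t: 7.98
tool_pos: [0.5498, -0.2101, 0.0709]
orientation: [2.128, 2.304, 0.001]
force: [-2.1, -0.9, 8.5]
opening: 0.0159
gripper_force: 30.0
```

Emit:
apply_moves(steps=[0,0,0,0,0,0.33,0,0,0,0,0,0,0,0])

```text
t: 8.15
tool_pos: [0.5499, -0.2101, 0.0709]
orientation: [2.167, 2.267, 0.001]
force: [-1.8, -0.9, 8.4]
opening: 0.0158
gripper_force: 30.0
```

Emit:
apply_moves(steps=[0,0,0,0,0,0.33,0,0,0,0,0,0,0,0])

```text
t: 8.32
tool_pos: [0.55, -0.2102, 0.0708]
orientation: [2.206, 2.229, 0.002]
force: [0.2, -2.3, 6.8]
opening: 0.0159
gripper_force: 30.0
```

```bash
python3 st.py
```

```text
t 8.3167
tool_pos [ 0.55   -0.2102  0.0708]
force [ 0.1908 -2.2916  6.8318]
wrist_torque [-0.2592  0.3512  0.1161]
opening 0.0159
bush deg ccw of mid 4.895309701082935 z over home mm 9.438034793995582
```

Emit:
apply_moves(steps=[0,0,0,0,0,0.33,0,0,0,0,0,0,0,0])

```text
t: 8.48
tool_pos: [0.55, -0.2103, 0.0708]
orientation: [2.244, 2.19, 0.002]
force: [0.2, -2.3, 7.4]
opening: 0.0157
gripper_force: 30.0
```

Emit:
apply_moves(steps=[0,0,0,0,0,0.33,0,0,0,0,0,0,0,0])

```text
t: 8.65
tool_pos: [0.5501, -0.2104, 0.0707]
orientation: [2.281, 2.151, 0.002]
force: [1.8, -2.9, 6.2]
opening: 0.0154
gripper_force: 30.0
```

Emit:
apply_moves(steps=[0,0,0,0,0,0.33,0,0,0,0,0,0,0,0])

```text
t: 8.82
tool_pos: [0.5501, -0.2102, 0.0706]
orientation: [2.318, 2.112, 0.003]
force: [1.3, -2.2, 7.7]
opening: 0.0158
gripper_force: 30.0
```

```bash
python3 st.py
```

```text
t 8.8167
tool_pos [ 0.5501 -0.2102  0.0706]
force [ 1.3089 -2.1897  7.6689]
wrist_torque [-0.7352  0.017   0.0967]
opening 0.0158
bush deg ccw of mid -1.0495320008540334 z over home mm 9.18450741785657
```

Emit:
apply_moves(steps=[0,0,0,0,0,0.33,0,0,0,0,0,0,0,0])

```text
t: 8.98
tool_pos: [0.5502, -0.2099, 0.0705]
orientation: [2.355, 2.072, 0.003]
force: [1.1, -0.5, 7.1]
opening: 0.0155
gripper_force: 30.0
```

Emit:
apply_moves(steps=[0,0,0,0,0,0.33,0,0,0,0,0,0,0,0])

```text
t: 9.15
tool_pos: [0.5499, -0.2097, 0.0703]
orientation: [2.39, 2.031, 0.003]
force: [-0.0, -0.6, 6.9]
opening: 0.0158
gripper_force: 30.1
```

```bash
python3 st.py
```

```text
t 9.15
tool_pos [ 0.5499 -0.2097  0.0703]
force [-0.045  -0.6147  6.8801]
wrist_torque [-0.4629 -0.2882  0.3428]
opening 0.0158
bush deg ccw of mid -4.987927301066984 z over home mm 8.922033047283222
```

Emit:
apply_moves(steps=[0,0,0,0,0,0.25,0,0,0,0,0,0,0,0])

```text
t: 9.32
tool_pos: [0.5494, -0.2097, 0.0702]
orientation: [2.417, 2.001, 0.002]
force: [-2.3, -0.0, 7.4]
opening: 0.0152
gripper_force: 30.2
```

Emit:
apply_moves(steps=[0,0,0,0,0,0.25,0,0,0,0,0,0,0,0])

```text
t: 9.48
tool_pos: [0.5482, -0.2094, 0.0693]
orientation: [2.445, 1.971, -0.001]
force: [-2.7, -1.4, 3.7]
opening: 0.0161
gripper_force: 30.1
```

```bash
python3 st.py
```

```text
t 9.4833
tool_pos [ 0.5482 -0.2094  0.0693]
force [-2.7    -1.4383  3.7386]
wrist_torque [-0.2353  0.537   0.3344]
opening 0.0161
bush deg ccw of mid -7.961192330707165 z over home mm 7.908412400891872
```

Emit:
apply_moves(steps=[0,0,0.04,0,0,0,0,0,0,0,0,0,0,0])

```text
t: 9.65
tool_pos: [0.5479, -0.2095, 0.0675]
orientation: [2.444, 1.972, -0.001]
force: [-3.2, -3.6, 4.0]
opening: 0.0157
gripper_force: 30.2
```

```bash
python3 st.py
```

```text
t 9.65
tool_pos [ 0.5479 -0.2095  0.0675]
force [-3.2124 -3.5718  4.0171]
wrist_torque [-0.6843  0.7894  0.4482]
opening 0.0157
bush deg ccw of mid -7.893403883088734 z over home mm 6.095146148003071
```

Emit:
apply_moves(steps=[0,0,0.04,0,0,0,0,0,0,0,0,0,0,0])

```text
t: 9.82
tool_pos: [0.5476, -0.2098, 0.0658]
orientation: [2.444, 1.971, -0.002]
force: [-1.7, -6.2, -1.4]
opening: 0.0159
gripper_force: 30.1
```

Emit:
apply_moves(steps=[0,0,0.04,0,0,0,0,0,0,0,0,0,0,0])

```text
t: 9.98
tool_pos: [0.5474, -0.2101, 0.0644]
orientation: [2.445, 1.971, -0.003]
force: [-4.6, -6.7, 0.4]
opening: 0.016
gripper_force: 30.1
```

```bash
python3 st.py
```

```text
t 9.9833
tool_pos [ 0.5474 -0.2101  0.0644]
force [-4.6227 -6.7262  0.3732]
wrist_torque [-1.3557  0.9484  0.3632]
opening 0.016
bush deg ccw of mid -7.95207052829449 z over home mm 3.014914161558878
```

Emit:
apply_moves(steps=[-0.03,-0.01,0.02,0,0,-0.05,0,0,0,0,0,0,0,0])

```text
t: 10.15
tool_pos: [0.5472, -0.2105, 0.0641]
orientation: [2.44, 1.978, -0.001]
force: [-5.0, -4.2, 2.8]
opening: 0.0156
gripper_force: 30.0
```

Emit:
apply_moves(steps=[0,0,0.03,0,0,0,0,0,0,0,0,0,0,0])

```text
t: 10.32
tool_pos: [0.5472, -0.2106, 0.064]
orientation: [2.44, 1.977, -0.002]
force: [-8.0, -3.3, 10.4]
opening: 0.0157
gripper_force: 30.0
```

```bash
python3 st.py
```

```text
t 10.3167
tool_pos [ 0.5472 -0.2106  0.064 ]
force [-8.0355 -3.2902 10.4418]
wrist_torque [-0.4382  1.3167  0.2014]
opening 0.0157
bush deg ccw of mid -7.669798538900068 z over home mm 2.577238653483978
```

Emit:
apply_moves(steps=[0,-0.02,-0.04,0,0,0,0,0,0,0,0,0,0,0,0,0,0,0,0,0,20,0,0,0,0,0,0,45,0,0,0,0,0,0,60,0,0,0,0,0,0,60])

```text
t: 10.82
tool_pos: [0.5469, -0.209, 0.0638]
orientation: [-2.442, -1.976, -0.001]
force: [-0.4, 0.6, -0.8]
opening: 0.0343
gripper_force: 0.0
```

Emit:
apply_moves(steps=[0,0,-0.5,0,0,0,60,0,0,-0.8,0,0,0,60,0,0,-0.8,0,0,0,60,0,0,-0.5,0,0,0,60,0,0,0,0,0,0,60])

```text
t: 11.23
tool_pos: [0.5493, -0.2102, 0.1464]
orientation: [2.438, 1.972, 0.005]
force: [0.5, 0.4, 0.7]
opening: 0.0556
gripper_force: 0.0
```

```bash
python3 st.py
python3 - <<'E'
from h import *
print(robot.read_state()["q"])
c=eyes.calibration("wrist");im=snap("wrist","w3")
Z=dict(largest_bush=.0315,wing_grip=.076,window=.0475,keeper_tab=.0775)
for k,z in Z.items():
    for r in eyes.place_of("wrist",k)[:2]: print(k,np.round(r["xy"],1),round(r["conf"],2),np.round(at_z(c,r["xy"],z),4))
a=cv2.imread("pics/w3.png")
b=snap("scene","s3")[120:250,290:450,::-1]
cv2.imwrite("pics/c3.png",np.vstack([cv2.resize(a[:250],(640,250)),cv2.resize(b,(640,300),interpolation=3)[:, :]]) )
E
```

```text
t 11.2333
tool_pos [ 0.5493 -0.2102  0.1464]
force [0.4691 0.3802 0.7055]
wrist_torque [-0.0494 -0.1071  0.0295]
opening 0.0556
bush deg ccw of mid -7.764684010615777 z over home mm 85.01428573616258
[-4.52932046e-01  1.35700163e-01  1.61559266e+00  3.10885064e-04
  1.38338480e+00 -2.42474238e-01]
largest_bush [318.2 149.9] 0.66 [ 0.5594 -0.1677  0.0315]
wing_grip [316.  209.9] 0.68 [ 0.5489 -0.2084  0.076 ]
keeper_tab [329.9 330.4] 0.92 [ 0.5379 -0.314   0.0775]
```

View pics/c3.png

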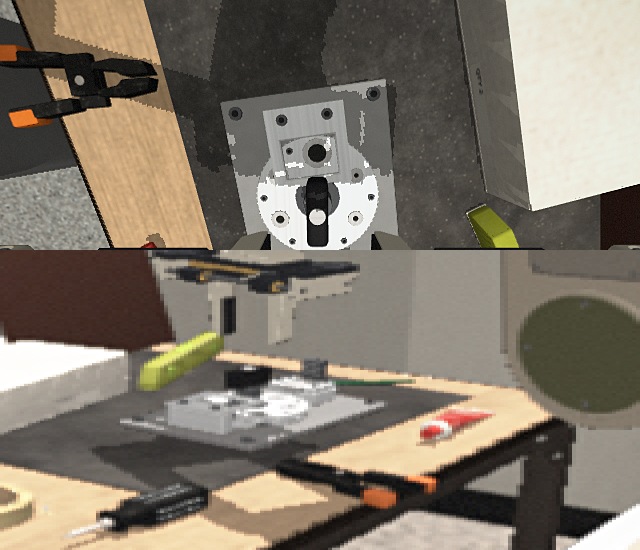

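Emit:
apply_moves(steps=[0,0,0,0,0,-0.65,70,0,0,0,0,0,-0.65,70,-0.85,-0.02,0,0,0,0,70,-0.88,-0.02,0,0,0,0,70,-0.85,-0.02,0,0,0,0,70,-0.85,-0.03,0,0,0,0,70,0,0,0.5,0,0,0,70,0,0,0.5,0,0,0,70,0,0,0.3,0,0,0,70,0,0,0,0,0,0,70])

```text
t: 12.37
tool_pos: [0.5343, -0.3103, 0.0988]
orientation: [-2.299, -2.132, 0.002]
force: [0.4, 0.5, -0.6]
opening: 0.065
gripper_force: 0.0
```

```bash
python3 st.py
python3 - <<'E'
from h import *
c=eyes.calibration("wrist");im=snap("wrist","w4")
for r in eyes.place_of("wrist","keeper_tab")[:2]: print(np.round(r["xy"],1),round(r["conf"],2),np.round(at_z(c,r["xy"],.0775),4))
E
```

```text
t 12.3667
tool_pos [ 0.5343 -0.3103  0.0988]
force [ 0.4402  0.528  -0.57  ]
wrist_torque [-0.0282 -0.0661 -0.0338]
opening 0.065
bush deg ccw of mid -0.0015249082810115217 z over home mm 37.44863035330941
[327.8 236.1] 0.69 [ 0.5408 -0.3128  0.0775]
```

View pics/w4.png

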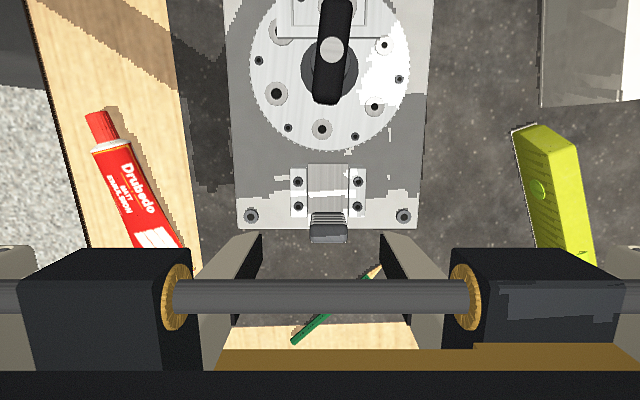

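Emit:
apply_moves(steps=[-0.05,0.18,0,0,0,0,70,0,0,0.4,0,0,0,70,0,0,0.5,0,0,0,60,0,0,0.5,0,0,0,45,0,0,0,0,0,0,20,0,0,0,0,0,0,15,0,0,0,0,0,0,15,0,0,0,0,0,0,15,0,0,0,0,0,0,15], grip_force=12)

```text
t: 13.22
tool_pos: [0.5391, -0.314, 0.0619]
orientation: [-2.3, -2.134, 0.006]
force: [-23.5, 2.6, 16.7]
opening: 0.0237
gripper_force: 12.8
```

```bash
python3 st.py
```

```text
t 13.2167
tool_pos [ 0.5391 -0.314   0.0619]
force [-23.4689   2.5954  16.6637]
wrist_torque [0.4997 4.1727 0.0333]
opening 0.0237
bush deg ccw of mid 0.01562873327023103 z over home mm 0.5158744980592184
```

Emit:
apply_moves(steps=[0,-0.08,-0.1,0,0,0,15,0,0,0,0,0,0,15])

```text
t: 13.38
tool_pos: [0.5387, -0.3134, 0.0636]
orientation: [-2.303, -2.136, 0.0]
force: [-0.9, -0.2, -5.5]
opening: 0.0241
gripper_force: 12.0
```

```bash
python3 st.py
```

```text
t 13.3833
tool_pos [ 0.5387 -0.3134  0.0636]
force [-0.8962 -0.2426 -5.5176]
wrist_torque [-0.0184  0.104  -0.0494]
opening 0.0241
bush deg ccw of mid -0.0027666042758147315 z over home mm 2.1982918790154833
```

Emit:
apply_moves(steps=[0.1,0,0.02,0,0,0,15,0.1,0,0,0,0,0,15,0.1,0,0,0,0,0,15,0,0,0,0,0,0,15])

```text
t: 13.72
tool_pos: [0.5395, -0.3043, 0.0636]
orientation: [-2.302, -2.137, 0.001]
force: [-3.1, -1.0, -1.3]
opening: 0.024
gripper_force: 12.0
```

```bash
python3 st.py
```

```text
t 13.7167
tool_pos [ 0.5395 -0.3043  0.0636]
force [-3.054  -0.9689 -1.2574]
wrist_torque [-0.0844  0.7535  0.0205]
opening 0.024
bush deg ccw of mid 0.018286071852639307 z over home mm 2.18174569854878
```

Emit:
apply_moves(steps=[0.1,-0.01,0,0,0,0,15,0.1,0,0,0,0,0,15,0.1,0,0,0,0,0,15,0,0,0,0,0,0,15])

```text
t: 14.05
tool_pos: [0.5402, -0.295, 0.0635]
orientation: [-2.303, -2.137, 0.0]
force: [-5.1, -0.5, -1.0]
opening: 0.0238
gripper_force: 12.0
```

Emit:
apply_moves(steps=[0.06,0,0,0,0,0,15,0,0,0,0,0,0,15])

```text
t: 14.22
tool_pos: [0.5403, -0.2935, 0.0635]
orientation: [-2.303, -2.137, 0.001]
force: [-5.1, -2.5, -0.0]
opening: 0.024
gripper_force: 12.0
```

Emit:
apply_moves(steps=[0.05,0,0,0,0,0,15,0,0,0,0,0,0,15])

```text
t: 14.38
tool_pos: [0.5403, -0.2933, 0.0636]
orientation: [2.302, 2.135, -0.003]
force: [-5.1, -6.2, -2.8]
opening: 0.0239
gripper_force: 12.0
```

Emit:
apply_moves(steps=[0.05,0,0,0,0,0,15,0,0,0,0,0,0,15])

```text
t: 14.55
tool_pos: [0.5404, -0.2931, 0.0637]
orientation: [2.301, 2.134, -0.005]
force: [-4.8, -11.2, -5.4]
opening: 0.0241
gripper_force: 12.0
```

Emit:
apply_moves(steps=[-0.04,-0.02,0,0,0,0,15,0,0,0,0,0,0,40,0,0,0,0,0,0,60,0,0,0,0,0,0,60,0,0,0,0,0,0,60,0,0,-0.7,0,0,0,60,0,0,-0.9,0,0,0,60,0,0,-0.9,0,0,0,60,-0.9,0,-0.5,0,0,0,60,-0.9,0,0,0,0,0,60,0,0,0,0,0,0,60])

```text
t: 15.47
tool_pos: [0.5366, -0.3501, 0.1559]
orientation: [2.301, 2.131, -0.001]
force: [0.5, 0.5, 0.1]
opening: 0.0561
gripper_force: 0.0
```

```bash
python3 st.py
python3 - <<'E'
from h import *
c=eyes.calibration("wrist");im=snap("wrist","w5")
for k,z in(("keeper_tab",.0775),("wing_grip",.076),("largest_bush",.0315),("window",.0475)):
  for r in eyes.place_of("wrist",k)[:1]: print(k,np.round(r["xy"],1),round(r["conf"],2),np.round(at_z(c,r["xy"],z),4))
E
```

```text
t 15.4667
tool_pos [ 0.5366 -0.3501  0.1559]
force [0.5285 0.4955 0.1199]
wrist_torque [-0.0691 -0.0989  0.0168]
opening 0.0561
bush deg ccw of mid -0.0933726000421366 z over home mm 94.47936152170999
keeper_tab [319.1 135.6] 0.56 [ 0.5425 -0.2935  0.0775]
```

View pics/w5.png

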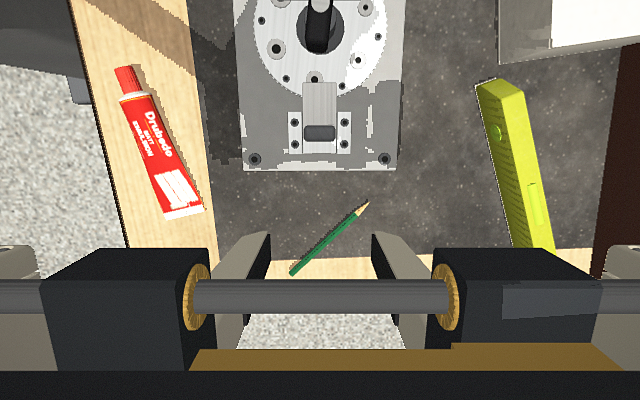

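```bash
python3 -c "
from plant import robot
print(robot.close_job())"
```

```text
the job is handed in; nothing more can be done
None
```

The largest bush shows whole in the window. I felt the turret drop home about 8° clockwise of mid-window, and the keeper is in its full 20 mm over the rim. I left the tools alone and handed the job in at about 16 s; the hand-in gave no verdict.

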